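Snap a pipe clip shut with spring-loaded pliers

TASK

The blue snap clip round the outlet pipe of the bench-top water filter still stands open. Take the red-handled pliers off the chopping board by both handles, put the jaws over the clip's two ears and squeeze slowly and gently until the clip clicks shut and stays shut; its plastic is brittle, so do not slam or crush it, and let nothing but the pliers touch the filter and its clip. Then open the pliers, lay them flat back on the chopping board, let go of them, and leave the jar, mug and lemon as they stand.

Things in the scene. Friction and masses are not known exactly. Their poses are not given: they have to be found in the camera images.
- pliers_grip (a point): Where to grip the sprung pliers (164 mm long, 16 mm thick, 0.16 kg, red handles, lying flat): midway between the handles, half-way up, 57 mm behind the rivet, at the centre of mass. x points to the jaws (tips 115 mm ahead, handle ends 48 mm behind), y is the closing line, z up. Open, the handles are 63 mm wide here. Frame of one half: when shut by q the pliers' middle line lies at yaw +q/2.
- pliers_jaws (a point): Point midway between the open jaws, 50 mm ahead of the rivet, 107 mm ahead of pliers_grip and 8 mm short of the jaw tips, half-way up; axes as pliers_grip. The jaw faces are 10 mm high; the open gap here is about 36 mm, and shrinks by 1 mm for each 1.1 mm that the handles are squeezed together.
- pliers_shut (a joint): Angle by which the pliers are shut: 0 open (a spring holds them so), about 0.44 when the jaws are parallel and 14 mm apart, 0.50 at most. It takes about 7.5 N at each handle at the grip point to begin to shut them (a grip of 6 N carries them open and level) and 9 to 14 N, friction included, at 0.44; what is gripped beyond that presses the jaws, up to 1 N for 1 N.
- clip_axis (a point): Centre of the blue snap clip (ring 18 mm high, 34 mm across) on the axis of the upright pipe, 75 mm above the worktop. -x points from the pipe to the ears. The clip turns on the pipe with light friction, so it lines itself up with the jaws. The pipe above it stands to 0.20 m, the filter behind it to 0.30 m.
- clip_ear_a (a point): Middle of the outer (pressed) face of the left ear (+y side of clip_axis; its solid is clip_turn_c7). The ear is a flat tab 18 mm high, 5 mm thick, and reaches from 14 to 36 mm from the pipe axis; this point is 29 mm from it.
- clip_ear_b (a point): The same on the right ear (-y side). The ears' outer faces are 14 mm apart when the clip is shut, 20 to 24 mm at these points when it is open at the start.
- clip (a joint): Opening angle of the clip, hinged at its back: 0 clicked shut, 0.21 fully open. Loose at first; from about 0.09 down its sprung tongue rides up a ridge and it resists; at about 0.05 it gives way, snaps to 0 and stays. The click takes 5 to 10 N on each ear, varying with hidden friction (18 to 24 N of slowly raised grip at the handles); the brittle plastic cracks above 20 N on an ear, also in a blow.
- filter: White bench-top water filter fixed to the worktop: foot 150 x 120 x 16 mm (origin at the centre of its underside), upright cartridge of 80 mm diameter behind the pipe, swan-neck spout on top 0.30 m high. The pipe axis stands 45 mm from the foot's centre towards -x.
- board: Wooden chopping board, 230 mm (x) by 340 mm (y), 21 mm thick, fixed; origin at the centre of its underside.
- jar_1: Bystander: jar with a red lid, 60 mm diameter, 86 mm high, at the back; origin at its underside.
- mug_2: Bystander: white mug, 83 x 116 x 94 mm, right of the filter; origin at its underside.
- lemon_1: Bystander: lemon, 78 x 55 x 56 mm, on the right; origin at its underside.
Things that resemble listed ones, but are neither listed nor needed, are in the scene too. There is more than one size of the part that bears pliers_grip; the job needs the larger.

How it is judged:
By the outcome, as a careful person would: the job done as asked, in the order asked, and still so for the second after the job is handed in, with the robot touching nothing.
It also fails if it takes over 54 s, if anything falls off the work surface, if the arm or the gripper's body presses on something with over 40 N, if the wrist force passes 120 N, or if a joint passes its speed limit or range.

ROBOT

A 7-joint arm with a two-finger parallel gripper is mounted at the origin on a cart in front of the work surface, level with it; the furniture and walls round the work are solid. World frame = base frame: x ahead of the robot, y to its left, z up, the work surface at z = 0. Lengths are in m, angles in degrees, forces in N, time in s.
With the tool pointing down it reaches from about 0.4 to 0.9 m from the base axis. Payload 5.5 kg.
Tool frame: the origin (TCP) lies on the centre line of the jaws, within the pads' length; the fingertips stand 22 mm ahead of it and the grasp point (between the pads) lies 3 mm ahead of it; z points along the fingers, y is the line along which they close (so a half turn about z gives the same grasp; the last joint's range is limited). The gripper opens to 92 mm and grips with 3 to 60 N. Pads are 19 mm wide; open, the fingers measure 130 mm over their backs; the gripper's body (75 mm by 190 mm) begins 47 mm behind the grasp point.
Start: joints at [-57.8, 28.699, -24.465, 88.831, 12.651, 65.22, -12.049], TCP at [0.191, 0.621, 0.249] pointing down, gripper open.
Joint ranges: [-164.97, 164.97], [-17.58, 116.51], [-87.97, 89.64], [11.32, 138.91], [-80.73, 260.73], [10.89, 115.49], [-147.41, 147.41]. Speed limits (degrees/s): [147.25, 147.25, 180, 180, 180, 180, 180].

INTERFACE

Orientations are given as a 3x3 rotation matrix whose columns are the frame's x, y, z axes.
In Python, from workcell import * gives the robot as it stands. The module is installed in compiled form; this text tells all that it offers.
- The arm moves only by the shell command python3 -m handwheel 'ROWS'. ROWS is JSON, a list of rows, each an object of numbers: "grip": the closure, from -1 (fully open) to 1 (shut); "x", "y", "z": the shift along the tool's x, y, z in m; "turn": the turn about the tool's z in rad. A call has 1 to 8 rows; each row shifts and turns the commanded pose from where the row before left it, along the tool's axes as they then stand; what a row does not reach is not made up. A row lasts 1/8 s, in which the tool goes at most 62.5 mm and 10.7 degrees, less where a joint would pass 70% of its speed; a pose out of reach is approached as far as the arm can. A call with a gripper value outside its range is refused whole. The fingers move at their own pace and stop on an object; the grip force is fixed at half the most. Time passes only in rows, so rows that do not move let the fingers close. It gives the time, the measured TCP pose, the force, the opening and the grip force at its end, in the units of the state.
- state(): the state, without advancing time (a new reading comes with each control period).
- camera(name): name is "scene" or "top"; returns the picture (400x640x3 uint8, red, green, blue); there is no depth.
- get_calibration(name): a dict with "mtx" (3x3 intrinsics, pixels), "cam_to_world" (4x4, takes a point from camera to world coordinates). Camera axes: x right, y down, z forward; pixel columns grow to the right and rows downward; lengths in m; the calibration is good to about 2 mm. A picture is of the moment at which its call begins. get_calibration takes no time and is no camera call.
- finish_job(): hands the job in; it is judged then, once.
Trained networks look in the newest picture that a camera, given by its name, has taken for a name from the list of things; names that differ only in an ending like _2 or _b are one class to them, and where a whole thing is asked for, a point or a joint stands for the part that bears it (a point fixed in the world has none). Each returns a list of dicts, best first, with "confidence" (0 to 1); they miss things now and then, are a little off and sometimes report something else, mostly with a low value. They report only what shows in the picture. A call takes as long as a camera call. They do not tell look-alikes from the thing itself.
- search_frame(name, camera): "rect" ([left, top, right, bottom] as shares, 0 to 1, of the picture: columns of its width, rows of its height, round what is visible of it).
- spot_point(name, camera): "centre" ([column, row] as shares, 0 to 1, of the picture: columns of its width, rows of its height: a listed point, or the origin of a listed thing).
The state is a dict: "time": time; "qpos": joint angles; "joint_vel": joint speeds; "tau": joint torques, N m; "tcp_pos": TCP position; "orientation": TCP orientation; "ft_force": force on the tool from outside, world axes, zero at the start; "moment": the same for the moment, N m; "grip_width": finger opening in m; "finger_force": force on a finger pad.
Only numpy, scipy, OpenCV 4.12 (cv2) and the standard library are available. Lean on these libraries where they do the work, as an engineer would, in place of code of your own. Each camera call takes 0.05 s, during which the arm holds its last target. There are 200 camera calls.

## Working session

There is one attempt and no reset: what is moved stays moved. The work goes in short steps, Python scripts to look and compute and a shell command to move; the robot and the scene stay as the last step left them, time stands still between calls to the robot, and variables do not carry over. Pictures are saved under pics/ and viewed, at most 10 in all, crops included, and the job is handed in when it is done.

```bash
mkdir -p pics; cat > h.py <<'E'
from workcell import *
import numpy as np, cv2
def ray(c,uv):
    k=get_calibration(c);T=np.array(k["cam_to_world"]);p=np.array([uv[0]*640,uv[1]*400,1.])
    d=T[:3,:3]@np.linalg.solve(np.array(k["mtx"]),p);return T[:3,3],d
def onz(c,uv,z):
    o,d=ray(c,uv);return o+d*(z-o[2])/d[2]
def proj(c,P):
    k=get_calibration(c);T=np.linalg.inv(np.array(k["cam_to_world"]));q=np.array(k["mtx"])@(T[:3,:3]@np.array(P)+T[:3,3]);return q[:2]/q[2]
def tri(uv1,uv2,c1="scene",c2="top"):
    a,d=ray(c1,uv1);b,e=ray(c2,uv2);s=np.linalg.lstsq(np.c_[d,-e],b-a,rcond=None)[0]
    p,q=a+s[0]*d,b+s[1]*e;return (p+q)/2,np.linalg.norm(p-q)
def save(c,n):
    im=camera(c);cv2.imwrite(f"pics/{n}.png",im[...,::-1]);return im
E
python3 - <<'E'
from h import *
np.set_printoptions(precision=4,suppress=True)
s=state();print(s)
Z={"pliers_grip":.029,"pliers_jaws":.029,"clip_axis":.075,"clip_ear_a":.075,"board":0,"filter":0,"jar_1":0,"mug_2":0,"lemon_1":0}
for c in("scene","top"):
    save(c,c+"0")
    print(c,np.array(get_calibration(c)["cam_to_world"]))
    for n,z in Z.items():
        for r in spot_point(n,c)[:4]: print(c,n,round(r["confidence"],2),np.array(r["centre"])*[640,400],onz(c,r["centre"],z)[:2])
E
```

```text
{'time': 0.0, 'qpos': array([-57.7979,  28.7532, -24.4544,  88.8928,  12.652 ,  65.2198,
       -12.0504]), 'joint_vel': array([-0.0492,  0.0023,  0.0294,  0.0157,  0.0402,  0.1222, -0.0261]), 'tau': array([ -0.0005, -56.6594,  -5.8161, -27.9121,  -0.0686,   0.031 ,
         0.0002]), 'tcp_pos': array([0.1912, 0.6205, 0.2477]), 'orientation': array([[-0.9557,  0.2943, -0.0006],
       [ 0.2943,  0.9557, -0.0019],
       [ 0.0001, -0.002 , -1.    ]]), 'ft_force': array([-0.4527,  0.0885, -0.4057]), 'moment': array([0.0043, 0.0002, 0.033 ]), 'finger_force': 0.0, 'grip_width': 0.09209225032021114}
scene [[ 0.892  -0.1851  0.4125  0.0403]
 [-0.4516 -0.4073  0.7938 -1.0727]
 [ 0.0211 -0.8943 -0.4469  0.6495]
 [ 0.      0.      0.      1.    ]]
scene pliers_grip 0.51 [257.408 175.92 ] [0.4718 0.2753]
scene pliers_grip 0.47 [290.368 245.6  ] [ 0.3998 -0.2087]
scene pliers_jaws 0.83 [277.824 170.08 ] [0.5619 0.2964]
scene pliers_jaws 0.75 [267.584 239.   ] [ 0.3551 -0.1512]
scene clip_axis 0.52 [332.48 199.4 ] [ 0.5924 -0.0907]
scene clip_ear_a 0.58 [320.128 204.2  ] [ 0.543  -0.1034]
scene 
[... 545 characters left out ...]
.      1.    ]]
top pliers_grip 0.58 [359.104 242.8  ] [ 0.4243 -0.164 ]
top pliers_jaws 0.72 [228.928 199.8  ] [0.5598 0.2818]
top pliers_jaws 0.7 [342.272 258.68 ] [ 0.3701 -0.1082]
top clip_axis 0.46 [336.384 192.8  ] [ 0.5861 -0.0824]
top clip_ear_a 0.6 [344.192 201.8  ] [ 0.5568 -0.1086]
top clip_ear_a 0.42 [336.   201.28] [ 0.5579 -0.0816]
top clip_ear_a 0.35 [278.976 160.68 ] [0.6894 0.1106]
top board 0.86 [223.68 218.8 ] [0.4964 0.304 ]
top board 0.28 [337.472 202.08 ] [ 0.5641 -0.0898]
top filter 0.71 [340.416 182.   ] [ 0.6353 -0.0989]
top jar_1 0.68 [280.32 163.32] [0.6971 0.1145]
top mug_2 0.91 [417.28 206.2 ] [ 0.5562 -0.3684]
top lemon_1 0.52 [434.816 240.72 ] [ 0.4378 -0.4283]
```

```bash
python3 - <<'E'
import cv2
t=cv2.imread("pics/top0.png")[130:290,160:470];cv2.imwrite("pics/topc.png",cv2.resize(t,None,fx=2.58,fy=2.58,interpolation=cv2.INTER_CUBIC))
t=cv2.imread("pics/scene0.png")[90:330,210:420];cv2.imwrite("pics/scenec.png",cv2.resize(t,None,fx=2.5,fy=2.5,interpolation=cv2.INTER_CUBIC))
E
```

```text
(no output)
```

View pics/topc.png

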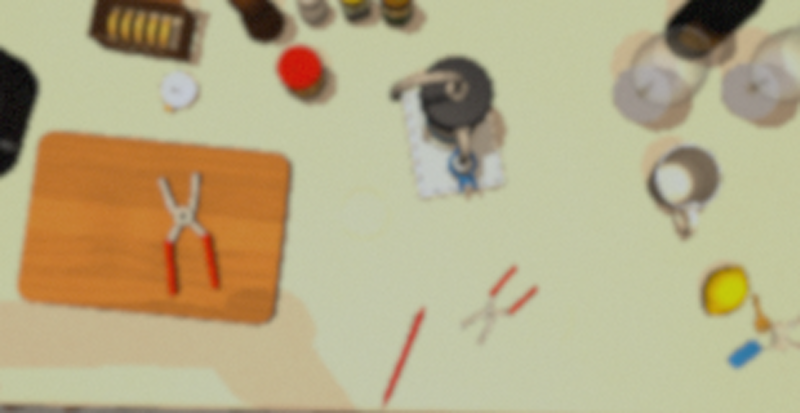

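View pics/scenec.png

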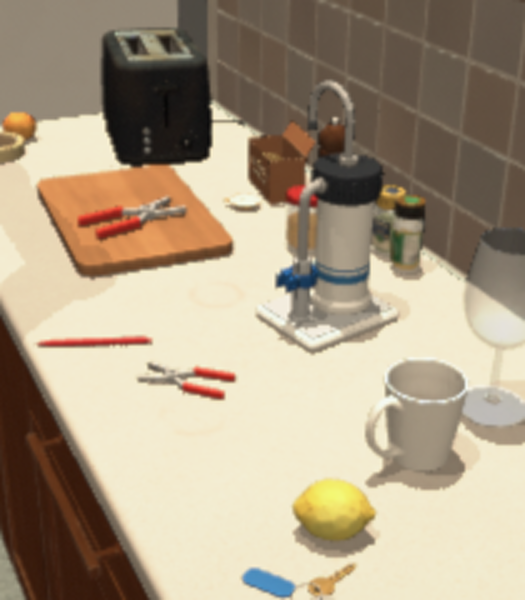

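Top crop (origin 160,130, ×2.58): the big pliers lie on the board with jaws away from the robot, rivet at (184,215), handle ends at (174,293) and (216,288). The small look-alike is at (490,310). The clip ears, at (465,185), point to the robot. The scene view agrees. Next I'll refine the pliers and clip poses.

```bash
python3 - <<'E'
from h import *
np.set_printoptions(precision=4,suppress=True)
def W(c,pts,z): return np.array([onz(c,np.array(p)/[640,400],z)[:2] for p in pts])
for c,(x0,y0,x1,y1) in {"top":(212,190,252,250),"scene":(236,160,295,190)}.items():
    im=cv2.imread(f"pics/{c}0.png");hsv=cv2.cvtColor(im,cv2.COLOR_BGR2HSV)
    m=(((hsv[...,0]<6)|(hsv[...,0]>172))&(hsv[...,1]>150)&(hsv[...,2]>90)).astype(np.uint8)
    k=np.zeros_like(m);k[y0:y1,x0:x1]=1;m*=k
    n,l,st,ce=cv2.connectedComponentsWithStats(m)
    C=[]
    for i in range(1,n):
        if st[i,4]<15: continue
        ys,xs=np.nonzero(l==i);w=W(c,np.c_[xs,ys],.031);mu=w.mean(0);u=np.linalg.svd(w-mu)[2][0];u*=np.sign(u[0]);t=(w-mu)@u
        print(c,st[i,4],mu,"yaw",np.degrees(np.arctan2(u[1],u[0])),"ext",t.min(),t.max());C.append((mu,u))
    if len(C)==2:
        (a,u),(b,v)=C;s=np.linalg.solve(np.c_[u,-v],b-a);print("rivet~",a+s[0]*u,"mid",(a+b)/2,"sep",np.linalg.norm(a-b))
im=cv2.imread("pics/top0.png");crop=lambda x:np.array(x)/2.58+[160,130]
print("tips,rivet",W("top",[crop((162,178)),crop((196,173)),crop((184,215))],.029))
for c,b in {"top":(325,185,355,210),"scene":(312,190,345,212)}.items():
    im=cv2.imread(f"pics/{c}0.png");h=cv2.cvtColor(im,cv2.COLOR_BGR2HSV);m=(h[...,0]>95)&(h[...,0]<125)&(h[...,1]>110)
    ys,xs=np.nonzero(m[b[1]:b[3],b[0]:b[2]]);w=W(c,np.c_[xs+b[0],ys+b[1]],.084 if c=="top" else .075)
    print(c,len(w),w.mean(0),w.min(0),w.max(0),"px",xs.mean()+b[0],ys.mean()+b[1])
    if c=="top":
        for x in sorted(set(ys)): 
            q=w[ys==x];print(q[0,0].round(3),q[:,1].min().round(4),q[:,1].max().round(4),len(q))
        t=cv2.imread("pics/top0.png")[165:215,310:370]; cv2.imwrite("pics/clipc.png",cv2.resize(t,None,fx=10,fy=10,interpolation=cv2.INTER_CUBIC))
E
```

```text
scene 61 [0.4447 0.281 ] yaw 14.12210986760897 ext -0.036931467651575414 0.039296439856617675
scene 64 [0.4564 0.2308] yaw 20.529671895577383 ext -0.039710961972487475 0.04082893844458549
rivet~ [0.889  0.3928] mid [0.4505 0.2559] sep 0.05155987492592335
tips,rivet [[0.5621 0.3029]
 [0.5698 0.2583]
 [0.5137 0.2714]]
top 9 [ 0.5646 -0.0927] [ 0.5613 -0.1007] [ 0.5679 -0.0876] px 339.55555555555554 199.0
0.568 -0.0909 -0.0876 2
0.565 -0.1007 -0.0877 5
0.561 -0.0942 -0.091 2
scene 97 [ 0.5802 -0.0989] [ 0.549  -0.1209] [ 0.6197 -0.0713] px 330.22680412371136 201.2680412371134
```

View pics/clipc.png

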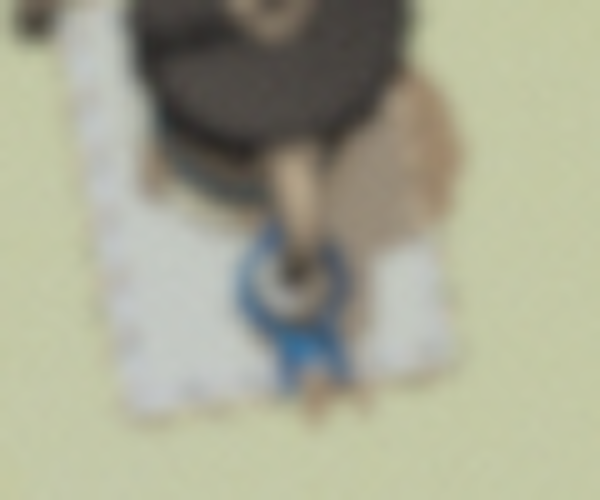

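The clip ring centre is at crop (295,283) and the ear tips at (290,388) and (345,375), so they point towards the robot at about 10° yaw.

```bash
python3 - <<'E'
from h import *
np.set_printoptions(precision=4,suppress=True)
def W(c,pts,z): return np.array([onz(c,np.array(p)/[640,400],z)[:2] for p in pts])
im=cv2.imread("pics/top0.png").astype(int);k=im[...,2]-im[...,1]
x0,y0,x1,y1=212,212,252,252
sub=im[y0:y1,x0:x1];m=((sub[...,2]>130)&(sub[...,1]<75)).astype(np.uint8)
n,l,st,ce=cv2.connectedComponentsWithStats(m)
C=[]
for i in range(1,n):
    if st[i,4]<10: continue
    ys,xs=np.nonzero(l==i);w=W("top",np.c_[xs+x0,ys+y0],.033);mu=w.mean(0);u=np.linalg.svd(w-mu)[2][0];u*=np.sign(u[0]);t=(w-mu)@u
    print(st[i],mu,np.degrees(np.arctan2(u[1],u[0])),t.min(),t.max());C.append(mu)
crop=lambda x:np.array(x)/2.58+[160,130]
P=W("top",[crop(p) for p in[(174,293),(216,288),(184,215),(162,178),(196,173)]],.031);print(P)
g=[(-.048),0.057,.115];q=[(P[0]+P[1])/2,P[2],(P[3]+P[4])/2]
d=q[2]-q[0];print("len",np.linalg.norm(d),"yaw",np.degrees(np.arctan2(d[1],d[0])))
u=d/np.linalg.norm(d);print("grip est",[a-s*u for a,s in zip(q,g)])
print("clip top z.084",W("top",[(339.5,193.3),(339,203.8),(344.5,202.5)],.084))
for n in("clip_axis","filter"):
  pass
print(tri(np.array([332.5,199.4])/[640,400],np.array([337.5,193])/[640,400]))
print(tri(np.array([277.8,170.1])/[640,400],np.array([228.9,199.8])/[640,400]))
E
```

```text
[27  9  6 21 69] [0.456  0.2326] 12.221009364194162 -0.03529513002663748 0.03293672990170467
[12 12  5 20 74] [0.4456 0.2844] 8.773794843380859 -0.03302563520848671 0.03218175890567791
[[0.4114 0.2787]
 [0.4192 0.2244]
 [0.5136 0.2709]
 [0.5619 0.3024]
 [0.5696 0.2578]]
len 0.15310364707693588 yaw 10.750548346282942
grip est [array([0.4625, 0.2605]), array([0.4576, 0.2602]), array([0.4527, 0.2587])]
clip top z.084 [[ 0.5834 -0.0922]
 [ 0.5488 -0.0912]
 [ 0.5535 -0.1091]]
(array([ 0.5894, -0.0879,  0.0737]), np.float64(0.008226374342278448))
(array([0.5576, 0.2808, 0.0358]), np.float64(0.003137860780291702))
```

```bash
python3 -m handwheel '[{"grip":-1,"turn":-0.163},{"grip":-1,"turn":-0.163},{"grip":-1,"turn":-0.164},{"grip":-1,"x":-0.024,"y":-0.05},{"grip":-1,"x":-0.024,"y":-0.05},{"grip":-1,"x":-0.024,"y":-0.05},{"grip":-1,"x":-0.024,"y":-0.05},{"grip":-1,"x":-0.024,"y":-0.05}]'; python3 -m handwheel '[{"grip":-1,"x":-0.024,"y":-0.05},{"grip":-1,"x":-0.024,"y":-0.05},{"grip":-1,"x":-0.024,"y":-0.05},{"grip":-1},{"grip":-1}]'
```

```text
invalid input at $[0]: expected keys grip, x, y, z, turn
invalid input at $[0]: expected keys grip, x, y, z, turn
```

```bash
python3 -m handwheel '[{"grip":-1,"x":0,"y":0,"z":0,"turn":-0.163},{"grip":-1,"x":0,"y":0,"z":0,"turn":-0.163},{"grip":-1,"x":0,"y":0,"z":0,"turn":-0.164},{"grip":-1,"x":-0.024,"y":-0.05,"z":0,"turn":0},{"grip":-1,"x":-0.024,"y":-0.05,"z":0,"turn":0},{"grip":-1,"x":-0.024,"y":-0.05,"z":0,"turn":0},{"grip":-1,"x":-0.024,"y":-0.05,"z":0,"turn":0},{"grip":-1,"x":-0.024,"y":-0.05,"z":0,"turn":0}]'; python3 -m handwheel '[{"grip":-1,"x":-0.024,"y":-0.05,"z":0,"turn":0},{"grip":-1,"x":-0.024,"y":-0.05,"z":0,"turn":0},{"grip":-1,"x":-0.024,"y":-0.05,"z":0,"turn":0},{"grip":-1,"x":0,"y":0,"z":0,"turn":0},{"grip":-1,"x":0,"y":0,"z":0,"turn":0}]'
```

```text
time: 2.0
tcp_pos: [0.3577, 0.3971, 0.249]
orientation: [[-0.982, -0.19, 0.001], [-0.19, 0.982, 0.0], [-0.001, 0.0, -1.0]]
ft_force: [0.7, 0.6, 0.1]
grip_width: 0.0917
finger_force: 0.0
time: 2.62
tcp_pos: [0.4556, 0.2654, 0.2488]
orientation: [[-0.982, -0.19, -0.0], [-0.19, 0.982, 0.001], [0.0, 0.001, -1.0]]
ft_force: [-0.2, 1.1, -0.2]
grip_width: 0.0919
finger_force: 0.0
```

```bash
python3 -m handwheel '[{"grip":-1,"x":0,"y":-0.006,"z":0.045,"turn":0},{"grip":-1,"x":0,"y":0,"z":0.05,"turn":0},{"grip":-1,"x":0,"y":0,"z":0.05,"turn":0},{"grip":-1,"x":0,"y":0,"z":0.035,"turn":0},{"grip":-1,"x":0,"y":0,"z":0.015,"turn":0},{"grip":-1,"x":0,"y":0,"z":0.006,"turn":0},{"grip":-1,"x":0,"y":0,"z":0,"turn":0}]'; python3 - <<'E'
from h import *
a=save("scene","s1")[130:210,220:320];b=save("top","t1")[180:260,190:270]
f=lambda a:cv2.resize(a,None,fx=5,fy=5,interpolation=cv2.INTER_CUBIC)[...,::-1]
cv2.imwrite("pics/c1.png",cv2.resize(np.hstack([f(a)[:,:400],f(b)[:,:400]]),(800,400)))
E
```

```text
time: 3.5
tcp_pos: [0.4573, 0.26, 0.0485]
orientation: [[-0.982, -0.191, 0.001], [-0.191, 0.982, 0.001], [-0.001, 0.001, -1.0]]
ft_force: [-0.5, 0.1, -0.4]
grip_width: 0.0922
finger_force: 0.0
```

View pics/c1.png

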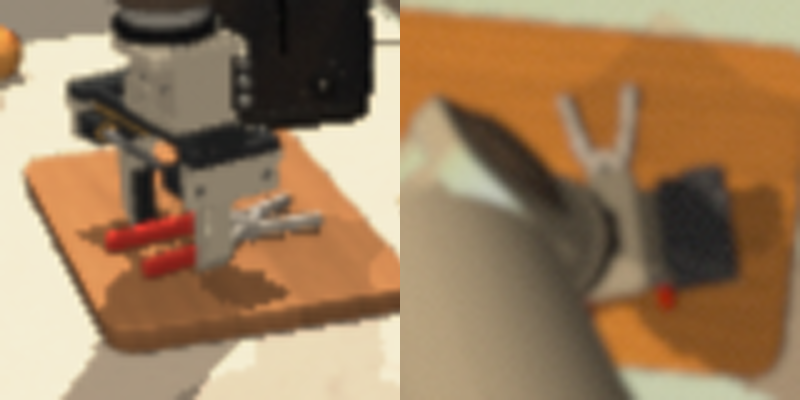

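The fingers straddle both handles (scene half: handles at (150,230) and (170,262), finger at (210,215)). I'll lower a little and close gently.

```bash
python3 -m handwheel '[{"grip":-0.8,"x":0,"y":0,"z":0.003,"turn":0},{"grip":-0.6,"x":0,"y":0,"z":0,"turn":0},{"grip":-0.5,"x":0,"y":0,"z":0,"turn":0},{"grip":-0.45,"x":0,"y":0,"z":0,"turn":0},{"grip":-0.42,"x":0,"y":0,"z":0,"turn":0},{"grip":-0.4,"x":0,"y":0,"z":0,"turn":0},{"grip":-0.4,"x":0,"y":0,"z":0,"turn":0}]'
```

```text
time: 4.47
tcp_pos: [0.4569, 0.2594, 0.0447]
orientation: [[-0.982, -0.19, -0.0], [-0.19, 0.982, 0.0], [-0.0, 0.0, -1.0]]
ft_force: [-0.6, 0.3, 0.4]
grip_width: 0.0645
finger_force: 0.5
```

```bash
python3 -m handwheel '[{"grip":-0.38,"x":0,"y":0,"z":0,"turn":0},{"grip":-0.38,"x":0,"y":0,"z":0,"turn":0}]';python3 -m handwheel '[{"grip":-0.36,"x":0,"y":0,"z":0,"turn":0},{"grip":-0.36,"x":0,"y":0,"z":0,"turn":0}]'
```

```text
time: 4.72
tcp_pos: [0.4569, 0.2592, 0.0447]
orientation: [[-0.982, -0.19, -0.0], [-0.19, 0.982, 0.0], [0.0, 0.0, -1.0]]
ft_force: [0.1, 0.9, 0.0]
grip_width: 0.0634
finger_force: 3.8
time: 4.97
tcp_pos: [0.457, 0.2591, 0.0447]
orientation: [[-0.982, -0.19, -0.0], [-0.19, 0.982, -0.0], [0.0, -0.0, -1.0]]
ft_force: [-1.3, 1.2, 0.6]
grip_width: 0.0624
finger_force: 6.9
```

```bash
python3 -m handwheel '[{"grip":-0.36,"x":0,"y":0,"z":-0.005,"turn":0},{"grip":-0.36,"x":0,"y":0,"z":-0.015,"turn":0},{"grip":-0.36,"x":0,"y":0,"z":-0.03,"turn":0},{"grip":-0.36,"x":0,"y":0,"z":-0.03,"turn":0},{"grip":-0.36,"x":0.004,"y":-0.013,"z":0,"turn":0},{"grip":-0.36,"x":0.008,"y":-0.025,"z":0,"turn":0},{"grip":-0.36,"x":0.01,"y":-0.03,"z":0,"turn":0},{"grip":-0.36,"x":0.01,"y":-0.03,"z":0,"turn":0}]';python3 -m handwheel '[{"grip":-0.36,"x":0.01,"y":-0.034,"z":0,"turn":0},{"grip":-0.36,"x":0.012,"y":-0.04,"z":0,"turn":0},{"grip":-0.36,"x":0.012,"y":-0.04,"z":0,"turn":0},{"grip":-0.36,"x":0.012,"y":-0.04,"z":0,"turn":0},{"grip":-0.36,"x":0.012,"y":-0.04,"z":0,"turn":0},{"grip":-0.36,"x":0.012,"y":-0.038,"z":0,"turn":0},{"grip":-0.36,"x":0.008,"y":-0.025,"z":0,"turn":0},{"grip":-0.36,"x":0.004,"y":-0.011,"z":0,"turn":0}]'
python3 -m handwheel '[{"grip":-0.36,"x":0,"y":0,"z":0.015,"turn":0},{"grip":-0.36,"x":0,"y":0,"z":0.014,"turn":0},{"grip":-0.36,"x":0,"y":0,"z":0,"turn":0}]'
python3 - <<'E'
from h import *
np.set_printoptions(precision=4,suppress=True)
a=save("scene","s2")[180:240,270:350];b=save("top","t2")[170:230,310:370]
f=lambda a,s:cv2.resize(a,None,fx=s,fy=s,interpolation=cv2.INTER_CUBIC)[...,::-1]
cv2.imwrite("pics/c2.png",np.hstack([f(a,5.6)[:336],f(b,5.6)[:336]]))
for n in("pliers_jaws","clip_axis","clip_ear_a"):
  for c in("scene","top"):
    for r in spot_point(n,c)[:3]: print(c,n,round(r["confidence"],2),np.array(r["centre"])*[640,400],onz(c,r["centre"],.075)[:2])
E
```

```text
time: 5.98
tcp_pos: [0.4431, 0.1546, 0.124]
orientation: [[-0.982, -0.19, -0.001], [-0.19, 0.982, -0.001], [0.002, -0.001, -1.0]]
ft_force: [0.8, -0.4, -0.8]
grip_width: 0.0626
finger_force: 6.3
time: 6.98
tcp_pos: [0.413, -0.1239, 0.1242]
orientation: [[-0.982, -0.187, -0.002], [-0.187, 0.982, -0.0], [0.002, 0.0, -1.0]]
ft_force: [0.7, -0.2, -2.4]
grip_width: 0.0625
finger_force: 6.3
time: 7.35
tcp_pos: [0.4133, -0.1202, 0.094]
orientation: [[-0.981, -0.192, -0.004], [-0.192, 0.981, 0.002], [0.003, 0.002, -1.0]]
ft_force: [0.2, -0.4, -1.1]
grip_width: 0.0627
finger_force: 6.3
scene pliers_jaws 0.74 [268.48 241.8 ] [ 0.3293 -0.233 ]
scene pliers_jaws 0.53 [313.792 208.6  ] [ 0.5133 -0.1206]
top pliers_jaws 0.6 [342.912 211.08 ] [ 0.5261 -0.1049]
scene clip_axis 0.42 [333.184 197.92 ] [ 0.5993 -0.0827]
top clip_axis 0.49 [338.304 192.12 ] [ 0.5885 -0.0886]
scene clip_ear_a 0.69 [318.016 203.6  ] [ 0.539  -0.0972]
scene clip_ear_a 0.48 [321.6 204. ] [ 0.5477 -0.1041]
top clip_ear_a 0.46 [334.592 201.6  ] [ 0.5568 -0.077 ]
top clip_ear_a 0.38 [345.984 202.6  ] [ 0.5543 -0.1145]
```

View pics/c2.png

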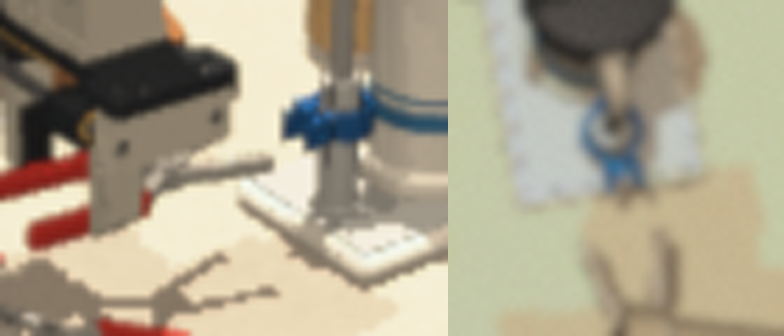

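```bash
python3 - <<'E'
from h import *
np.set_printoptions(precision=4,suppress=True)
s=state();t=s["tcp_pos"];x=np.array([.981,.192,0]);y=np.array([-.192,.981,0]);print(t,s["ft_force"])
for dz in(-.0157,):
    for sy in(-.02,.02): p=t+.115*x+sy*y+[0,0,dz];print(p,proj("scene",p),proj("top",p))
a=np.array([.588,-.0895,.075])
print("axis",proj("scene",a),proj("top",a),"ear",proj("scene",a-.033*x),proj("top",a-.033*x))
im=cv2.imread("pics/s2.png");h=cv2.cvtColor(im,cv2.COLOR_BGR2HSV);m=(h[...,0]>95)&(h[...,0]<125)&(h[...,1]>110);m[:,:310]=0;m[:,336:]=0;m[:180]=0;m[212:]=0
for c in range(318,336): r=np.nonzero(m[:,c])[0];print(c,r.min() if len(r) else 0,r.max() if len(r) else 0,end="; ")
for sg in(-.009,.009): print(proj("scene",a+[0,0,sg]),proj("scene",a-.033*x-.011*y+[0,0,sg]),proj("scene",a-.033*x+.011*y+[0,0,sg]))
E
```

```text
[ 0.4149 -0.1219  0.096 ] [-0.1699 -0.4292 -1.3167]
[ 0.5316 -0.1194  0.0803] [319.1644 205.6493] [347.4991 209.3771]
[ 0.5239 -0.0802  0.0803] [311.1472 200.6535] [335.4338 211.4393]
axis [331.0398 199.5025] [338.5596 192.2716] ear [322.6919 202.3608] [340.3099 202.0743]
318 0 0; 319 0 0; 320 0 0; 321 202 203; 322 200 203; 323 199 203; 324 198 203; 325 198 205; 326 198 205; 327 200 205; 328 200 204; 329 200 204; 330 201 204; 331 200 204; 332 200 204; 333 200 204; 334 200 203; 335 197 203; [330.9458 202.0744] [324.8506 206.3315] [320.4234 203.6078]
[331.1345 196.9143] [325.0035 201.0901] [320.5458 198.4134]
```

```bash
python3 - <<'E'
from h import *
np.set_printoptions(precision=4,suppress=True)
U=np.array([640,400])
print(tri(np.array([313.8,208.6])/U,np.array([342.9,211.1])/U))
s=state();t=np.array([.4133,-.1215,.0945]);x=np.array([.981,.192,0]);y=np.array([-.192,.981,0])
im=cv2.imread("pics/s2.png")[185:235,260:330];S=11
im=cv2.resize(im,None,fx=S,fy=S,interpolation=cv2.INTER_CUBIC)
for a,b in((.057,0),(.115,-.021),(.115,.021),(-.048,-.035),(-.048,.035),(0,-.03),(.03,-.02)):
    q=proj("scene",t+a*x+b*y+[0,0,-.0157]);p=((q-[260,185]+.5)*S).astype(int);cv2.circle(im,tuple(map(int,p)),4,(0,255,0),1)
cv2.imwrite("pics/c3.png",im)
E
```

```text
(array([ 0.5244, -0.1043,  0.0649]), np.float64(0.005545508383150032))
```

View pics/c3.png

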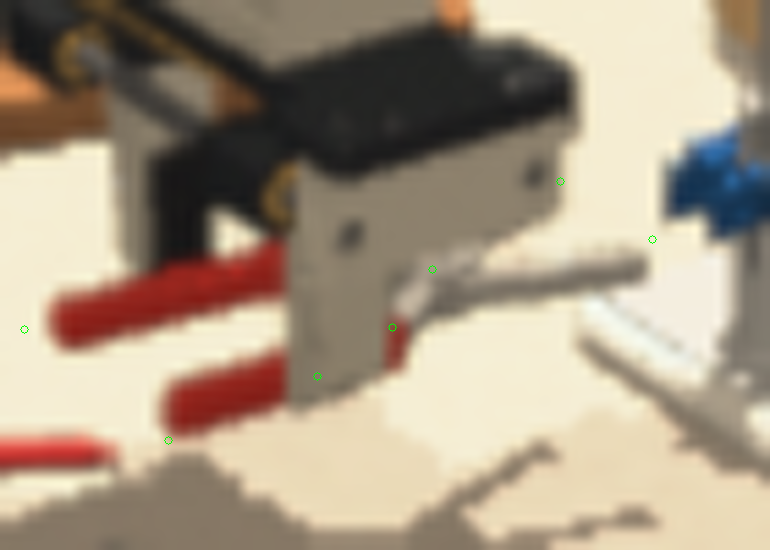

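The pliers hang about 5° nose-down (right tip at (640,268) against (652,239) expected), so I'll raise by 6 mm, shift slightly and advance to just before the ears.

```bash
python3 -m handwheel '[{"grip":-0.36,"x":0,"y":-0.002,"z":-0.006,"turn":0},{"grip":-0.36,"x":-0.008,"y":0,"z":0,"turn":0},{"grip":-0.36,"x":-0.008,"y":0,"z":0,"turn":0},{"grip":-0.36,"x":-0.008,"y":0,"z":0,"turn":0},{"grip":-0.36,"x":-0.004,"y":0,"z":0,"turn":0},{"grip":-0.36,"x":0,"y":0,"z":0,"turn":0},{"grip":-0.36,"x":0,"y":0,"z":0,"turn":0}]'
python3 - <<'E'
from h import *
np.set_printoptions(precision=4,suppress=True)
a=save("scene","s4")[180:230,280:350];b=save("top","t4")[178:228,315:365]
f=lambda a,s:cv2.resize(a,None,fx=s,fy=s,interpolation=cv2.INTER_CUBIC)[...,::-1]
cv2.imwrite("pics/c4.png",np.hstack([f(a,6.6),f(b,6.6)]))
for c in("scene","top"):
    for r in spot_point("pliers_jaws",c)[:3]: print(c,round(r["confidence"],2),np.array(r["centre"])*[640,400])
print(state()["tcp_pos"])
E
```

```text
time: 8.62
tcp_pos: [0.4421, -0.1185, 0.1015]
orientation: [[-0.982, -0.19, -0.001], [-0.19, 0.982, 0.0], [0.001, 0.0, -1.0]]
ft_force: [-0.5, 0.0, -1.9]
grip_width: 0.0624
finger_force: 6.3
scene 0.61 [317.12 202.88]
scene 0.55 [268.992 240.8  ]
top 0.61 [340.608 207.   ]
[ 0.4423 -0.1186  0.1017]
```

View pics/c4.png

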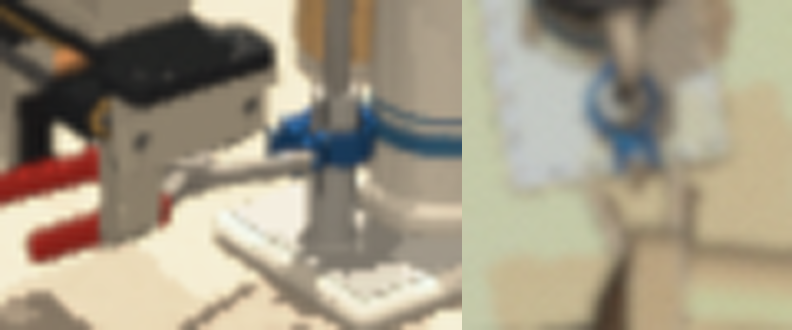

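```bash
python3 - <<'E'
from h import *
np.set_printoptions(precision=4,suppress=True)
for a in(.109,.113):
  for z in(.07,.075,.08): 
    p=np.array([.4422+a*.982+.019*.19,-.1186+a*.19-.019*.982,z]);print(a,z,proj("scene",p),proj("top",p))
U=np.array([640,400]);print(tri(np.array([317.1,202.9])/U,np.array([340.6,207])/U))
E
```

```text
0.109 0.07 [324.9577 206.8859] [346.4918 203.2311]
0.109 0.075 [325.0006 205.424 ] [346.5997 203.0623]
0.109 0.08 [325.0436 203.9567] [346.7084 202.8921]
0.113 0.07 [325.9938 206.5232] [346.2801 202.0428]
0.113 0.075 [326.0385 205.0633] [346.3871 201.8692]
0.113 0.08 [326.0833 203.5981] [346.4949 201.6941]
(array([ 0.5378, -0.0964,  0.0774]), np.float64(0.002878717044674425))
```

```bash
python3 -m handwheel '[{"grip":-0.36,"x":-0.003,"y":0,"z":0.002,"turn":0},{"grip":-0.36,"x":-0.003,"y":0,"z":0,"turn":0},{"grip":-0.36,"x":-0.003,"y":0,"z":0,"turn":0},{"grip":-0.36,"x":-0.003,"y":0,"z":0,"turn":0},{"grip":-0.36,"x":-0.002,"y":0,"z":0,"turn":0},{"grip":-0.36,"x":0,"y":0,"z":0,"turn":0},{"grip":-0.36,"x":0,"y":0,"z":0,"turn":0}]'
python3 - <<'E'
from h import *
a=save("scene","s5")[185:225,300:350];b=save("top","t5")[182:222,320:360]
f=lambda a,s:cv2.resize(a,None,fx=s,fy=s,interpolation=cv2.INTER_CUBIC)[...,::-1]
cv2.imwrite("pics/c5.png",np.hstack([f(a,8.8),f(b,8.8)]))
E
```

```text
time: 9.7
tcp_pos: [0.4561, -0.1159, 0.0996]
orientation: [[-0.982, -0.19, -0.0], [-0.19, 0.982, 0.0], [0.0, 0.0, -1.0]]
ft_force: [-0.0, -0.4, -1.7]
grip_width: 0.0622
finger_force: 6.3
```

View pics/c5.png

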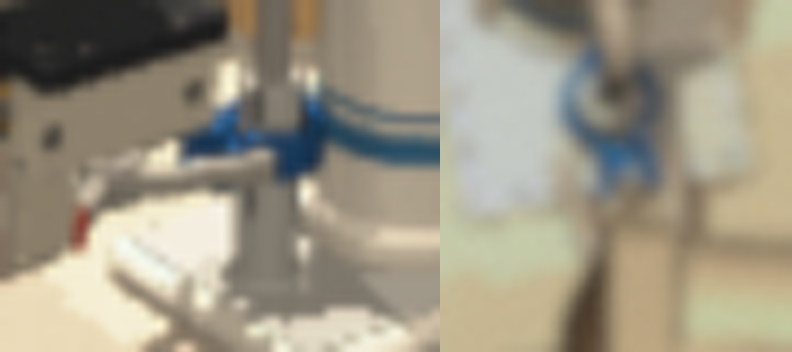

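The jaws are round both ears: in the top half they are at (570,170) and (668,170), with the ears at (595–660,150–190) and the tips about 23 mm from the pipe axis. I'll raise 2 mm and begin a slow squeeze.

```bash
python3 -m handwheel '[{"grip":-0.35,"x":0,"y":0,"z":-0.002,"turn":0},{"grip":-0.33,"x":0,"y":0,"z":0,"turn":0},{"grip":-0.31,"x":0,"y":0,"z":0,"turn":0},{"grip":-0.29,"x":0,"y":0,"z":0,"turn":0},{"grip":-0.27,"x":0,"y":0,"z":0,"turn":0},{"grip":-0.25,"x":0,"y":0,"z":0,"turn":0},{"grip":-0.23,"x":0,"y":0,"z":0,"turn":0},{"grip":-0.21,"x":0,"y":0,"z":0,"turn":0}]'
python3 -m handwheel '[{"grip":-0.19,"x":0,"y":0,"z":0,"turn":0},{"grip":-0.17,"x":0,"y":0,"z":0,"turn":0},{"grip":-0.15,"x":0,"y":0,"z":0,"turn":0},{"grip":-0.13,"x":0,"y":0,"z":0,"turn":0},{"grip":-0.12,"x":0,"y":0,"z":0,"turn":0},{"grip":-0.11,"x":0,"y":0,"z":0,"turn":0},{"grip":-0.10,"x":0,"y":0,"z":0,"turn":0},{"grip":-0.09,"x":0,"y":0,"z":0,"turn":0}]'
```

```text
time: 10.8
tcp_pos: [0.4562, -0.1159, 0.1017]
orientation: [[-0.982, -0.19, -0.0], [-0.19, 0.982, 0.0], [0.0, 0.0, -1.0]]
ft_force: [-0.0, -0.8, -2.2]
grip_width: 0.0559
finger_force: 8.7
time: 11.8
tcp_pos: [0.4562, -0.1159, 0.1017]
orientation: [[-0.982, -0.19, -0.0], [-0.19, 0.982, 0.0], [0.0, 0.0, -1.0]]
ft_force: [-0.1, -1.3, -1.5]
grip_width: 0.0502
finger_force: 8.9
```

```bash
python3 -m handwheel '[{"grip":-0.08,"x":0,"y":0,"z":0,"turn":0},{"grip":-0.07,"x":0,"y":0,"z":0,"turn":0},{"grip":-0.06,"x":0,"y":0,"z":0,"turn":0},{"grip":-0.05,"x":0,"y":0,"z":0,"turn":0},{"grip":-0.04,"x":0,"y":0,"z":0,"turn":0},{"grip":-0.03,"x":0,"y":0,"z":0,"turn":0},{"grip":-0.02,"x":0,"y":0,"z":0,"turn":0},{"grip":-0.01,"x":0,"y":0,"z":0,"turn":0}]'
python3 -m handwheel '[{"grip":0,"x":0,"y":0,"z":0,"turn":0},{"grip":0.01,"x":0,"y":0,"z":0,"turn":0},{"grip":0.02,"x":0,"y":0,"z":0,"turn":0},{"grip":0.03,"x":0,"y":0,"z":0,"turn":0}]'
python3 -m handwheel '[{"grip":0.04,"x":0,"y":0,"z":0,"turn":0},{"grip":0.05,"x":0,"y":0,"z":0,"turn":0},{"grip":0.06,"x":0,"y":0,"z":0,"turn":0},{"grip":0.07,"x":0,"y":0,"z":0,"turn":0}]'
```

```text
time: 12.8
tcp_pos: [0.4556, -0.1159, 0.1015]
orientation: [[-0.982, -0.19, -0.001], [-0.19, 0.982, 0.0], [0.001, 0.0, -1.0]]
ft_force: [-4.2, -0.1, -1.4]
grip_width: 0.0464
finger_force: 13.8
time: 13.3
tcp_pos: [0.455, -0.1159, 0.1013]
orientation: [[-0.982, -0.19, -0.002], [-0.19, 0.982, 0.0], [0.002, 0.001, -1.0]]
ft_force: [-5.3, -1.6, -1.2]
grip_width: 0.0447
finger_force: 20.3
time: 13.8
tcp_pos: [0.4539, -0.1161, 0.101]
orientation: [[-0.982, -0.19, -0.005], [-0.19, 0.982, 0.0], [0.004, 0.001, -1.0]]
ft_force: [-6.2, -0.2, -1.1]
grip_width: 0.0431
finger_force: 21.1
```

```bash
python3 -m handwheel '[{"grip":0.08,"x":0,"y":0,"z":0,"turn":0},{"grip":0.09,"x":0,"y":0,"z":0,"turn":0}]'
python3 -m handwheel '[{"grip":0.10,"x":0,"y":0,"z":0,"turn":0},{"grip":0.11,"x":0,"y":0,"z":0,"turn":0}]'
```

```text
time: 14.05
tcp_pos: [0.4535, -0.1161, 0.1008]
orientation: [[-0.982, -0.19, -0.005], [-0.19, 0.982, 0.0], [0.005, 0.001, -1.0]]
ft_force: [-7.9, -1.4, -1.5]
grip_width: 0.0422
finger_force: 25.1
time: 14.3
tcp_pos: [0.4531, -0.116, 0.1007]
orientation: [[-0.982, -0.189, -0.006], [-0.189, 0.982, 0.0], [0.006, 0.002, -1.0]]
ft_force: [-9.1, -1.0, -1.2]
grip_width: 0.0412
finger_force: 27.8
```

```bash
python3 - <<'E'
from h import *
a=save("scene","s6")[185:225,300:350];b=save("top","t6")[182:222,320:360]
f=lambda a,s:cv2.resize(a,None,fx=s,fy=s,interpolation=cv2.INTER_CUBIC)[...,::-1]
cv2.imwrite("pics/c6.png",np.hstack([f(a,8.8),f(b,8.8)]))
E
```

```text
(no output)
```

View pics/c6.png

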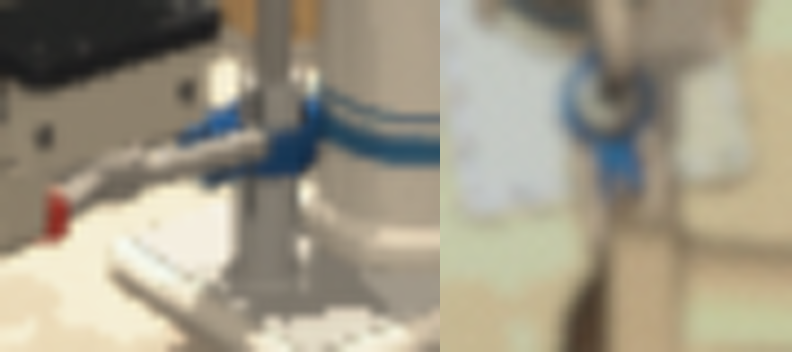

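Not clicked yet, and the jaws push back along −x (9 N). I'll ease the grip, back off 4 mm to remove this load, and squeeze again.

```bash
python3 -m handwheel '[{"grip":0.06,"x":0,"y":0,"z":0,"turn":0},{"grip":0.02,"x":0,"y":0,"z":0,"turn":0},{"grip":-0.02,"x":0.001,"y":0,"z":0,"turn":0},{"grip":-0.04,"x":0.001,"y":0,"z":0,"turn":0},{"grip":-0.06,"x":0.001,"y":0,"z":0,"turn":0},{"grip":-0.06,"x":0.001,"y":0,"z":0,"turn":0},{"grip":-0.06,"x":0,"y":0,"z":0,"turn":0}]'; python3 -m handwheel '[{"grip":-0.04,"x":0,"y":0,"z":0,"turn":0},{"grip":-0.02,"x":0,"y":0,"z":0,"turn":0},{"grip":0,"x":0,"y":0,"z":0,"turn":0},{"grip":0.01,"x":0,"y":0,"z":0,"turn":0},{"grip":0.02,"x":0,"y":0,"z":0,"turn":0},{"grip":0.03,"x":0,"y":0,"z":0,"turn":0}]'
```

```text
time: 15.28
tcp_pos: [0.4527, -0.1166, 0.1019]
orientation: [[-0.982, -0.19, 0.001], [-0.19, 0.982, -0.0], [-0.001, -0.0, -1.0]]
ft_force: [1.1, -0.1, -1.5]
grip_width: 0.0487
finger_force: 8.7
time: 16.02
tcp_pos: [0.4522, -0.1167, 0.1017]
orientation: [[-0.982, -0.19, -0.0], [-0.19, 0.982, 0.0], [0.0, 0.0, -1.0]]
ft_force: [0.5, -0.5, -2.3]
grip_width: 0.0449
finger_force: 9.1
```

```bash
python3 -m handwheel '[{"grip":0.04,"x":0,"y":0,"z":0,"turn":0},{"grip":0.05,"x":0,"y":0,"z":0,"turn":0},{"grip":0.06,"x":0,"y":0,"z":0,"turn":0},{"grip":0.07,"x":0,"y":0,"z":0,"turn":0}]'; python3 -m handwheel '[{"grip":0.08,"x":0,"y":0,"z":0,"turn":0},{"grip":0.09,"x":0,"y":0,"z":0,"turn":0},{"grip":0.1,"x":0,"y":0,"z":0,"turn":0}]'; python3 -m handwheel '[{"grip":0.11,"x":0,"y":0,"z":0,"turn":0},{"grip":0.12,"x":0,"y":0,"z":0,"turn":0}]'
```

```text
time: 16.52
tcp_pos: [0.4518, -0.1166, 0.1015]
orientation: [[-0.982, -0.19, -0.001], [-0.19, 0.982, 0.0], [0.001, 0.0, -1.0]]
ft_force: [-2.2, 0.6, -1.9]
grip_width: 0.043
finger_force: 12.9
time: 16.9
tcp_pos: [0.4516, -0.1167, 0.1015]
orientation: [[-0.982, -0.19, -0.001], [-0.19, 0.982, 0.0], [0.001, 0.0, -1.0]]
ft_force: [-3.9, -0.4, -1.4]
grip_width: 0.0417
finger_force: 17.5
time: 17.15
tcp_pos: [0.4515, -0.1165, 0.1014]
orientation: [[-0.982, -0.19, -0.002], [-0.19, 0.982, 0.0], [0.001, 0.0, -1.0]]
ft_force: [-5.0, -0.3, -1.2]
grip_width: 0.0403
finger_force: 11.4
```

```bash
python3 -m handwheel '[{"grip":0.12,"x":0,"y":0,"z":0,"turn":0}]'; python3 -m handwheel '[{"grip":0.13,"x":0,"y":0,"z":0,"turn":0},{"grip":0.14,"x":0,"y":0,"z":0,"turn":0}]'
```

```text
time: 17.27
tcp_pos: [0.4516, -0.1165, 0.1015]
orientation: [[-0.982, -0.19, -0.001], [-0.19, 0.982, 0.0], [0.001, 0.0, -1.0]]
ft_force: [-4.5, -0.0, -1.3]
grip_width: 0.0408
finger_force: 11.5
time: 17.52
tcp_pos: [0.4513, -0.1166, 0.1014]
orientation: [[-0.982, -0.19, -0.002], [-0.19, 0.982, 0.0], [0.002, 0.001, -1.0]]
ft_force: [-5.9, -0.1, -1.5]
grip_width: 0.0397
finger_force: 12.4
```

```bash
python3 -m handwheel '[{"grip":0.15,"x":0,"y":0,"z":0,"turn":0},{"grip":0.16,"x":0,"y":0,"z":0,"turn":0}]'; python3 -m handwheel '[{"grip":0.17,"x":0,"y":0,"z":0,"turn":0},{"grip":0.17,"x":0,"y":0,"z":0,"turn":0}]'; python3 - <<'E'
from h import *
save("top","t7");save("scene","s7");s=state();print(s["grip_width"],s["finger_force"],s["ft_force"])
E
```

```text
time: 17.77
tcp_pos: [0.4511, -0.1166, 0.1013]
orientation: [[-0.982, -0.19, -0.002], [-0.19, 0.982, 0.0], [0.002, 0.001, -1.0]]
ft_force: [-5.8, -0.2, -1.9]
grip_width: 0.0386
finger_force: 14.1
time: 18.02
tcp_pos: [0.4509, -0.1166, 0.1012]
orientation: [[-0.982, -0.19, -0.003], [-0.19, 0.982, 0.0], [0.003, 0.001, -1.0]]
ft_force: [-6.4, -0.5, -1.7]
grip_width: 0.0383
finger_force: 10.4
0.03832479421653833 10.403074230998755 [-6.91652674  0.18621727 -0.27301537]
```

```bash
python3 -m handwheel '[{"grip":0.14,"x":0,"y":0,"z":0,"turn":0},{"grip":0.1,"x":0,"y":0,"z":0,"turn":0},{"grip":0.06,"x":0,"y":0,"z":0,"turn":0},{"grip":0.02,"x":0,"y":0,"z":0,"turn":0},{"grip":-0.03,"x":0,"y":0,"z":0,"turn":0},{"grip":-0.08,"x":0,"y":0,"z":0,"turn":0},{"grip":-0.13,"x":0,"y":0,"z":0,"turn":0},{"grip":-0.18,"x":0,"y":0,"z":0,"turn":0}]'
python3 -m handwheel '[{"grip":-0.22,"x":0,"y":0,"z":0,"turn":0},{"grip":-0.26,"x":0,"y":0,"z":0,"turn":0},{"grip":-0.3,"x":0,"y":0,"z":0,"turn":0},{"grip":-0.33,"x":0,"y":0,"z":0,"turn":0},{"grip":-0.33,"x":0,"y":0,"z":0,"turn":0}]'
python3 - <<'E'
from h import *
a=save("scene","s8")[185:225,300:350];b=save("top","t8")[182:222,320:360]
f=lambda a,s:cv2.resize(a,None,fx=s,fy=s,interpolation=cv2.INTER_CUBIC)[...,::-1]
cv2.imwrite("pics/c8.png",np.hstack([f(a,8.8),f(b,8.8)]))
E
```

```text
time: 19.12
tcp_pos: [0.4526, -0.1166, 0.1018]
orientation: [[-0.982, -0.19, 0.0], [-0.19, 0.982, 0.0], [-0.0, -0.0, -1.0]]
ft_force: [0.5, -0.5, -1.9]
grip_width: 0.0539
finger_force: 8.5
time: 19.75
tcp_pos: [0.4523, -0.1166, 0.1017]
orientation: [[-0.982, -0.19, -0.0], [-0.19, 0.982, 0.0], [0.0, 0.0, -1.0]]
ft_force: [0.1, 0.2, -1.1]
grip_width: 0.0612
finger_force: 6.4
```

View pics/c8.png

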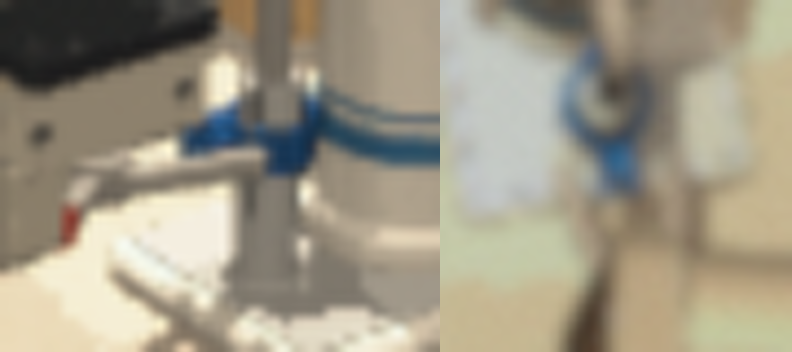

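The ears now form one narrow block at (600–635,150–190) and stay so with the pliers open, so the clip is shut. Next: withdraw and carry the pliers back to the board.

```bash
python3 -m handwheel '[{"grip":-0.35,"x":0.003,"y":0,"z":0,"turn":0},{"grip":-0.36,"x":0.006,"y":0,"z":0,"turn":0},{"grip":-0.36,"x":0.008,"y":0,"z":0,"turn":0},{"grip":-0.36,"x":0.01,"y":0,"z":0,"turn":0},{"grip":-0.36,"x":0.008,"y":0,"z":0,"turn":0},{"grip":-0.36,"x":0.005,"y":0,"z":-0.01,"turn":0},{"grip":-0.36,"x":0,"y":0,"z":-0.015,"turn":0},{"grip":-0.36,"x":-0.003,"y":0.012,"z":-0.005,"turn":0}]'
python3 -m handwheel '[{"grip":-0.36,"x":-0.008,"y":0.025,"z":0,"turn":0},{"grip":-0.36,"x":-0.012,"y":0.038,"z":0,"turn":0},{"grip":-0.36,"x":-0.012,"y":0.04,"z":0,"turn":0},{"grip":-0.36,"x":-0.012,"y":0.04,"z":0,"turn":0},{"grip":-0.36,"x":-0.012,"y":0.04,"z":0,"turn":0},{"grip":-0.36,"x":-0.012,"y":0.04,"z":0,"turn":0},{"grip":-0.36,"x":-0.012,"y":0.038,"z":0,"turn":0},{"grip":-0.36,"x":-0.012,"y":0.038,"z":0,"turn":0}]'
python3 -m handwheel '[{"grip":-0.36,"x":-0.01,"y":0.03,"z":0,"turn":0},{"grip":-0.36,"x":-0.008,"y":0.02,"z":0,"turn":0},{"grip":-0.36,"x":-0.003,"y":0.007,"z":0,"turn":0},{"grip":-0.36,"x":0,"y":0,"z":0,"turn":0},{"grip":-0.36,"x":0,"y":0,"z":0,"turn":0}]'
```

```text
time: 20.85
tcp_pos: [0.4152, -0.1124, 0.1335]
orientation: [[-0.982, -0.188, 0.003], [-0.188, 0.982, -0.001], [-0.003, -0.002, -1.0]]
ft_force: [0.3, 0.1, -1.2]
grip_width: 0.0624
finger_force: 6.3
time: 21.85
tcp_pos: [0.4471, 0.2017, 0.1323]
orientation: [[-0.982, -0.191, 0.001], [-0.191, 0.982, 0.001], [-0.001, 0.001, -1.0]]
ft_force: [0.6, -0.2, -1.1]
grip_width: 0.0627
finger_force: 6.3
time: 22.48
tcp_pos: [0.457, 0.2575, 0.1315]
orientation: [[-0.982, -0.188, -0.001], [-0.188, 0.982, -0.001], [0.001, -0.001, -1.0]]
ft_force: [-0.3, -0.7, -1.9]
grip_width: 0.0624
finger_force: 6.3
```

Lowering: 0.132 → 0.06 quickly, then slowly while watching the force.

```bash
python3 -m handwheel '[{"grip":-0.36,"x":0,"y":0,"z":0.015,"turn":0},{"grip":-0.36,"x":0,"y":0,"z":0.025,"turn":0},{"grip":-0.36,"x":0,"y":0,"z":0.02,"turn":0},{"grip":-0.36,"x":0,"y":0,"z":0.01,"turn":0},{"grip":-0.36,"x":0,"y":0,"z":0.003,"turn":0},{"grip":-0.36,"x":0,"y":0,"z":0.002,"turn":0},{"grip":-0.36,"x":0,"y":0,"z":0.002,"turn":0},{"grip":-0.36,"x":0,"y":0,"z":0,"turn":0}]'
python3 -m handwheel '[{"grip":-0.36,"x":0,"y":0,"z":0.002,"turn":0},{"grip":-0.36,"x":0,"y":0,"z":0.002,"turn":0},{"grip":-0.36,"x":0,"y":0,"z":0.002,"turn":0},{"grip":-0.36,"x":0,"y":0,"z":0,"turn":0}]'
```

```text
time: 23.48
tcp_pos: [0.4572, 0.2592, 0.055]
orientation: [[-0.982, -0.19, 0.001], [-0.19, 0.982, 0.0], [-0.001, 0.0, -1.0]]
ft_force: [0.3, 0.9, -1.7]
grip_width: 0.0626
finger_force: 6.3
time: 23.98
tcp_pos: [0.4569, 0.2591, 0.0485]
orientation: [[-0.982, -0.19, -0.0], [-0.19, 0.982, -0.0], [0.0, -0.0, -1.0]]
ft_force: [0.3, 0.1, -0.9]
grip_width: 0.0624
finger_force: 6.3
```

```bash
python3 -m handwheel '[{"grip":-0.36,"x":0,"y":0,"z":0.0015,"turn":0},{"grip":-0.36,"x":0,"y":0,"z":0.0015,"turn":0},{"grip":-0.36,"x":0,"y":0,"z":0,"turn":0}]'
python3 -m handwheel '[{"grip":-0.38,"x":0,"y":0,"z":0,"turn":0},{"grip":-0.4,"x":0,"y":0,"z":0,"turn":0},{"grip":-0.45,"x":0,"y":0,"z":0,"turn":0},{"grip":-0.6,"x":0,"y":0,"z":0,"turn":0},{"grip":-0.8,"x":0,"y":0,"z":0,"turn":0},{"grip":-1,"x":0,"y":0,"z":0,"turn":0},{"grip":-1,"x":0,"y":0,"z":0,"turn":0},{"grip":-1,"x":0,"y":0,"z":0,"turn":0}]'
python3 -m handwheel '[{"grip":-1,"x":0,"y":0,"z":-0.01,"turn":0},{"grip":-1,"x":0,"y":0,"z":-0.02,"turn":0},{"grip":-1,"x":0,"y":0,"z":-0.03,"turn":0},{"grip":-1,"x":0,"y":0,"z":-0.04,"turn":0},{"grip":-1,"x":0,"y":0,"z":-0.04,"turn":0},{"grip":-1,"x":0,"y":0.04,"z":-0.04,"turn":0},{"grip":-1,"x":0.015,"y":0.05,"z":-0.02,"turn":0},{"grip":-1,"x":0.02,"y":0.05,"z":0,"turn":0}]'
python3 -m handwheel '[{"grip":-1,"x":0.02,"y":0.05,"z":0,"turn":0},{"grip":-1,"x":0.02,"y":0.05,"z":0,"turn":0},{"grip":-1,"x":0.02,"y":0.05,"z":0,"turn":0},{"grip":-1,"x":0.02,"y":0.04,"z":0,"turn":0},{"grip":-1,"x":0.02,"y":0.02,"z":0,"turn":0},{"grip":-1,"x":0,"y":0,"z":0,"turn":0},{"grip":-1,"x":0,"y":0,"z":0,"turn":0}]'
python3 - <<'E'
from h import *
np.set_printoptions(precision=4,suppress=True)
S=save("scene","s9");T=save("top","t9")
for c in("scene","top"):
  for n,z in(("pliers_grip",.029),("pliers_jaws",.029),("jar_1",0),("mug_2",0),("lemon_1",0)):
    for r in spot_point(n,c)[:2]: print(c,n,round(r["confidence"],2),np.array(r["centre"])*[640,400],onz(c,r["centre"],z)[:2])
T0=cv2.imread("pics/top0.png").astype(int)
for nm,im in(("before",cv2.imread("pics/top0.png")),("after",cv2.imread("pics/t9.png"))):
    x0,y0=212,205;sub=im[y0:252,x0:252].astype(int);m=((sub[...,2]>130)&(sub[...,1]<75)).astype(np.uint8)
    n,l,st,ce=cv2.connectedComponentsWithStats(m);print(nm,[(list(st[i]),ce[i]+[x0,y0]) for i in range(1,n) if st[i,4]>9])
    h=cv2.cvtColor(im,cv2.COLOR_BGR2HSV);b=((h[...,0]>95)&(h[...,0]<125)&(h[...,1]>70))
    print({r:(np.nonzero(b[r,325:355])[0]+325).tolist() for r in range(197,205)})
E
```

```text
time: 24.35
tcp_pos: [0.4569, 0.2591, 0.0456]
orientation: [[-0.982, -0.19, -0.0], [-0.19, 0.982, -0.0], [0.0, 0.0, -1.0]]
ft_force: [-0.8, -0.3, -1.2]
grip_width: 0.0622
finger_force: 6.4
time: 25.35
tcp_pos: [0.457, 0.2591, 0.0457]
orientation: [[-0.982, -0.19, -0.0], [-0.19, 0.982, 0.0], [0.0, 0.0, -1.0]]
ft_force: [0.3, 0.5, 0.1]
grip_width: 0.0914
finger_force: 0.0
time: 26.35
tcp_pos: [0.3967, 0.392, 0.249]
orientation: [[-0.982, -0.188, 0.004], [-0.188, 0.982, 0.004], [-0.005, 0.003, -1.0]]
ft_force: [0.6, -0.2, -0.5]
grip_width: 0.0918
finger_force: 0.0
time: 27.22
tcp_pos: [0.2591, 0.5763, 0.2459]
orientation: [[-0.982, -0.189, 0.001], [-0.189, 0.982, -0.001], [-0.001, -0.001, -1.0]]
ft_force: [-0.0, -0.1, -0.4]
grip_width: 0.0916
finger_force: 0.0
scene pliers_grip 0.72 [255.68 176.08] [0.4654 0.2765]
scene pliers_grip 0.63 [291.072 243.52 ] [ 0.4056 -0.2   ]
scene pliers_jaws 0.81 [267.008 240.92 ] [ 0.3503 -0.1598]
scene pliers_jaws 0.71 [276.288 174.4  ] [0.5413 0.2598]
scene jar_1 0.75 [329.408 190.92 ] [0.6867 0.1022]
scene mug_2 0.69 [368.576 272.2  ] [ 0.5521 -0.3689
[... 530 characters left out ...]
np.int32(21), np.int32(69)], array([241.6522, 230.5942])), ([np.int32(12), np.int32(19), np.int32(5), np.int32(20), np.int32(74)], array([226.1351, 233.3378]))]
{197: [337], 198: [337, 338, 339, 340, 341, 342], 199: [338, 339, 340, 341, 342, 343], 200: [338, 339, 340, 341, 342, 343], 201: [338, 339], 202: [], 203: [], 204: []}
after [([np.int32(27), np.int32(16), np.int32(7), np.int32(21), np.int32(73)], array([241.9452, 230.9726])), ([np.int32(12), np.int32(19), np.int32(6), np.int32(20), np.int32(75)], array([226.3467, 233.6267]))]
{197: [336, 337], 198: [338, 339, 340, 341], 199: [338, 339, 340, 341], 200: [338, 339, 340, 341], 201: [339, 340, 341], 202: [339, 340, 341], 203: [], 204: []}
```

```bash
python3 - <<'E'
import cv2,numpy as np
for c,(x0,y0,x1,y1) in {"scene":(238,162,290,190),"top":(212,190,252,250)}.items():
    A,B=[cv2.cvtColor(cv2.imread(f"pics/{n}.png"),cv2.COLOR_BGR2GRAY).astype(np.float32) for n in((c+"0"),c[0]+"9")]
    for nm,(a,b,d,e) in {"all":(x0,y0,x1,y1),"jaws":(266,164,288,182) if c=="scene" else (218,195,242,216)}.items():
        print(c,nm,cv2.phaseCorrelate(A[b:e,a:d].copy(),B[b:e,a:d].copy()),np.abs(A[b:e,a:d]-B[b:e,a:d]).mean())
for bx in((300,100,360,150),(345,225,400,290),(320,280,365,310),(315,170,345,195)):
    A,B=[cv2.imread(f"pics/{n}.png").astype(float)[bx[1]:bx[3],bx[0]:bx[2]] for n in("scene0","s9")];print(bx,np.abs(A-B).mean())
E
```

```text
scene all ((0.14775724177748728, 0.08563863385167103), 0.8926306824625274) 4.0453296
scene jaws ((0.06314316561158684, 0.012798816838969884), 1.0251879819013454) 2.3434343
top all ((0.1548947285562292, -0.14653041904433195), 0.9987713181972504) 4.01875
top jaws ((0.015735617771801103, -0.3312238088819779), 0.8981515765190125) 2.2380953
(300, 100, 360, 150) 0.5793333333333334
(345, 225, 400, 290) 0.8413053613053613
(320, 280, 365, 310) 0.7303703703703703
(315, 170, 345, 195) 0.7684444444444445
```

The pliers lie flat where they were, and the bystanders have not moved.

```bash
python3 -c "
from workcell import *
print(finish_job())"
```

```text
the job is handed in; nothing more can be done
None
```

The clip is shut and stayed shut with the pliers open; I saw no damage, though one first squeeze, eased off at 28 N on the handles, overshot the 18–24 N range. The pliers lie flat back on the board, released, the jar, mug and lemon show no movement in the camera images, and the job was handed in at about 28 s.

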